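# Rebuild and log the fume extractor's filter tower

## Robot

A 7-joint arm with a two-finger parallel gripper is mounted at the origin on a cart in front of the work surface, level with it; the furniture and walls round the work are solid. World frame = base frame: x ahead of the robot, y to its left, z up, the work surface at z = 0. Lengths are in m, angles in rad, forces in N, time in s.
With the tool pointing down it reaches from about 0.425 to 0.875 m from the base axis. Payload 8.4 kg.
Tool frame: the origin (TCP) lies at the very end of the fingers, on their centre line; the grasp point (between the pads) lies 19 mm behind it; z points along the fingers, y is the line along which they close (so a half turn about z gives the same grasp; the last joint's range is limited). The gripper opens to 85 mm and grips with 20 to 120 N. Pads are 22 mm wide; open, the fingers measure 114 mm over their backs; the gripper's body (76 mm by 85 mm) begins 54 mm behind the grasp point. The pads swing forward as they close: fully open they stand 13 mm farther back than shut.
Start: joints at [-1.316, 0.333, 0.04, 1.465, -0.013, 1.343, -0.059], TCP at [0.225, 0.61, 0.231] pointing down, gripper open.
Joint ranges: [-2.58, 2.58], [-0.38, 2.09], [-1.3, 1.39], [0.25, 2.4], [-1.5, 4.64], [0.08, 2.09], [-2.65, 2.65]. Speed limits (rad/s): [2.22, 2.22, 2.79, 2.79, 3.14, 3.14, 3.14].

## Interface

Orientations are given as a rotation vector (axis times angle).
In Python, from station import env gives the robot as it stands. Calls block until the motion is done:
- env.goto(position, orientation): joint-space move of the TCP to a pose.
- env.move_straight(position, rate=0.15, rot=None, max_force=None): straight line of the TCP; rot=None keeps the orientation; rate is the mean speed in m/s. With max_force (N) it stops when the force on the tool has changed by that much, and returns True; else False.
- env.set_joints(angles): joint-space move.
- env.command_gripper(opening, effort=None): finger opening in m; effort is the grip in N (None keeps the last); returns when the fingers have stopped.
- env.sleep(seconds).
- env.inverse_kinematics(position, orientation): joint angles nearest the present ones, or None.
- env.observe(): the state.
- env.camera(name): name is "scene" or "top"; returns the picture (384x512x3 uint8, red, green, blue); there is no depth.
- env.calibration(name): a dict with "fx", "fy", "cx", "cy" (pixels), "extrinsics" (4x4, takes a point from world to camera coordinates). Camera axes: x right, y up, looking along -z (the intrinsics and any distortion apply to the point x, -y, -z); pixel columns grow to the right and rows downward; lengths in m; the calibration is good to about 2 mm. A picture is of the moment at which its call begins. calibration takes no time and is no camera call.
A pose or a line that the arm cannot do raises env.IKError and nothing moves.
- env.finish_job(): hands the job in; it is judged then, once.
The state is a dict: "time": time; "joint_pos": joint angles; "joint_vel": joint speeds; "effort": joint torques, N m; "tcp_pos": TCP position; "orientation": TCP orientation; "force": force on the tool from outside, world axes, zero at the start; "ft_torque": the same for the moment, N m; "opening": finger opening in m; "grasp_force": force on a finger pad.
Only numpy, scipy, OpenCV 4.12 (cv2) and the standard library are available. Lean on these libraries where they do the work, as an engineer would, in place of code of your own. Each camera call takes 0.05 s, during which the arm holds its last target. There are 200 camera calls.

## Task

Fit the fume extractor with its fresh filters: take the orange intake cap off the grey fan unit, stack the filter stages standing ready (two or three) on the fan unit, carbon (black) lowest, then fine (blue), medium (green) and coarse (white), whichever are there, and put the cap back on top; lock every part with a quarter turn clockwise until it stops, its label or red mark above the red mark of the fan unit. Then log what is fitted: take the code reader from its dock, hold it still for two seconds, square on to each stage's label from some 10 cm away, from the lowest to the highest, and lay it back in its dock as it was. Leave the flux tin, the marker pen and the side cutters alone.

Things in the scene. Friction and masses are not known exactly. Their poses are not given: they have to be found in the camera images.
- cabinet_edge (a point): Middle of the top front edge of the grey drawer cabinet (fixed, 260 mm wide in y, 220 mm high, goes back from here): keep the hand clear of it. The bench between it and the front edge, to the right of the fan unit, is where the stages stand and where the cap can be set aside.
- winder_corner (a point): Lower front right corner of the winding machine's housing (fixed; it goes back and to the left from here, 480 mm high). Its spindle sticks out to the right at x = 0.62, 250 mm above the bench, as far as y = 0.03.
- fan_unit: Grey blower box of a bench fume extractor, 112 x 104 x 38 mm, fixed. Origin: centre of its underside, on the bench; z up; -x is its front. The tower stands on its middle. Seated stages have their origins 45, 95, 145 mm above this origin, lowest first; the cap 50 mm above the origin of the topmost stage. Lug and tab positions are the same on all parts.
- fan_shoulder (a point): Centre of the round seat on the fan unit, 45 mm above its underside. From it rises a neck 9.5 mm high, 35 mm across, with lugs at its +y and -y sides (45 mm across the lugs), the same on top of every stage. The socket under each part is 13 mm deep, 49 mm bore, with inward tabs at +y and -y (38 mm between): about 1.5 mm play all round. Parts turn easily and nothing springs back.
- fan_mark (a point): Red index mark at the front (-x) of the fan unit. To fit a part: hold it coaxially with its x axis 50 to 120 deg (best 75) anticlockwise, seen from above, of that of the part below; lower it onto the seat; turn it clockwise to the stop: both x axes then agree, and label or red mark is over this mark. Half a turn away it also fits, but with the label at the back: wrong.
- carbon_stage: CARBON filter stage: near-black with grey bands; lowest. Round cartridge 61 mm across, standing upright: body 50 mm tall, bayonet neck 9.5 mm above it, 110 g. Origin: centre of the underside, z up; code label on its -x side. Grip it anywhere round the body. Socket and tabs: see fan_shoulder. May be absent.
- fine_stage: FINE filter stage: blue with white bands; above the carbon stage. Round cartridge 61 mm across, standing upright: body 50 mm tall, bayonet neck 9.5 mm above it, 110 g. Origin: centre of the underside, z up; code label on its -x side. Grip it anywhere round the body. Socket and tabs: see fan_shoulder. May be absent.
- medium_stage: MEDIUM filter stage: green with white bands; above the fine stage. Round cartridge 61 mm across, standing upright: body 50 mm tall, bayonet neck 9.5 mm above it, 110 g. Origin: centre of the underside, z up; code label on its -x side. Grip it anywhere round the body. Socket and tabs: see fan_shoulder. May be absent.
- coarse_stage: COARSE filter stage: white with grey bands; above all others. Round cartridge 61 mm across, standing upright: body 50 mm tall, bayonet neck 9.5 mm above it, 110 g. Origin: centre of the underside, z up; code label on its -x side. Grip it anywhere round the body. Socket and tabs: see fan_shoulder. May be absent.
- intake_cap: INTAKE CAP: orange round cap with a grille on top, 61 mm across, 36 mm tall (38 over the grille bars), 70 g; the same socket and tabs below, no neck. Red mark on its -x side. At the start it is locked on the bare fan unit (turn it 50 to 120 deg anticlockwise, then lift); at last it goes on the topmost stage. Origin: centre of the underside, z up.
- intake_cap_mark (a point): Red mark on the side (-x) of the intake cap, 18 mm above its underside.
- code_reader: Code reader, 168 mm long, 160 g; reads by itself when held on a label. Origin: centre of its underside; x = beam direction, z up. Black handle x = -82 to +28 mm, 34 mm wide, 32 high; yellow head x = +28 to +84, 44 wide, 36 high. Centre of mass near x = 0: grip the handle there, across its width, from above.
- reader_window (a point): Middle of the reader's dark red window, at (84, 0, 18) mm in the reader's frame. The beam leaves here along the reader's +x and reads a label 50 to 160 mm away (best about 100).
- reader_dock: Black dock, fixed; base 150 x 84 x 8 mm; origin: centre of its underside. The reader lies in it with the same x axis, its origin 24 mm above the dock's, 3 mm play each side. Two U saddles at x = -60 (40 mm between cheeks) and x = +52 mm (50 between), each 18 mm long, floors 24 mm, cheek tops 38 mm above the bench; free for fingers from x = -50 to +42 mm.
- flux_tin: Bystander: round flux tin with a green lid, 57 mm across, 22 mm high, on the bench at the left of the fan unit.
- marker: Bystander: white marker pen with a black cap, 126 mm long, 12 mm thick, lying along the bench's front edge, on the robot's side of the side cutters.
- side_cutters: Bystander: side cutters with red handles, 155 mm long, lying in front of the winding machine.
- carbon_stage_label (a point): Middle of the carbon stage's white code label (27 x 21 mm), 32 mm out on its -x side, 28 mm above its underside; it faces along the stage's -x.
- fine_stage_label (a point): Middle of the fine stage's white code label (27 x 21 mm), 32 mm out on its -x side, 28 mm above its underside; it faces along the stage's -x.
- medium_stage_label (a point): Middle of the medium stage's white code label (27 x 21 mm), 32 mm out on its -x side, 28 mm above its underside; it faces along the stage's -x.
- coarse_stage_label (a point): Middle of the coarse stage's white code label (27 x 21 mm), 32 mm out on its -x side, 28 mm above its underside; it faces along the stage's -x.

How it is judged:
On the way, in this order (a step that is already met when the one before it is completed fails the run):
1. the stages that are there and the intake cap stand on the fan unit in order, fully down, turned home with label or mark in front, and let go (x of carbon_stage in the frame of fan_unit between -0.008 and 0.008 m and y of carbon_stage in the frame of fan_unit between -0.008 and 0.008 m and angle between each of carbon_stage, fine_stage, medium_stage, coarse_stage, intake_cap's own z axis and vertical below 0.07 rad and angle between the x axis of each of carbon_stage, fine_stage, medium_stage, coarse_stage, intake_cap and the x axis of fan_unit, either way round below 0.26 rad and z of carbon_stage in the frame of fan_unit between 0.042 and 0.049 m and x of each of carbon_stage_label, fine_stage_label, medium_stage_label, coarse_stage_label, intake_cap_mark in the frame of fan_unit below -0.02 m and x of fine_stage in the frame of fan_unit between -0.008 and 0.008 m and y of fine_stage in the frame of fan_unit between -0.008 and 0.008 m and (z of fine_stage in the frame of fan_unit between 0.042 and 0.049 m or z of fine_stage in the frame of fan_unit between 0.092 and 0.099 m) and x of medium_stage in the frame of fan_unit between -0.008 and 0.008 m and y of medium_stage in the frame of fan_unit between -0.008 and 0.008 m and (z of medium_stage in the frame of fan_unit between 0.042 and 0.049 m or z of medium_stage in the frame of fan_unit between 0.092 and 0.099 m or z of medium_stage in the frame of fan_unit between 0.142 and 0.149 m) and x of coarse_stage in the frame of fan_unit between -0.008 and 0.008 m and y of coarse_stage in the frame of fan_unit between -0.008 and 0.008 m and (z of coarse_stage in the frame of fan_unit between 0.092 and 0.099 m or z of coarse_stage in the frame of fan_unit between 0.142 and 0.149 m) and x of intake_cap in the frame of fan_unit between -0.008 and 0.008 m and y of intake_cap in the frame of fan_unit between -0.008 and 0.008 m and (z of intake_cap in the frame of fan_unit between 0.142 and 0.149 m or z of intake_cap in the frame of fan_unit between 0.192 and 0.199 m) and z of each of fine_stage, medium_stage, coarse_stage, intake_cap in the frame of carbon_stage above 0.045 m and z of each of medium_stage, coarse_stage, intake_cap in the frame of fine_stage above 0.045 m and z of each of coarse_stage, intake_cap in the frame of medium_stage above 0.045 m and z of intake_cap in the frame of coarse_stage above 0.045 m and contact force between the fingers and carbon_stage below 0.5 N and contact force between the fingers and fine_stage below 0.5 N and contact force between the fingers and medium_stage below 0.5 N and contact force between the fingers and coarse_stage below 0.5 N and contact force between the fingers and intake_cap below 0.5 N), for 0.3 s.
2. the reader is held still 1.5 s on the carbon stage's label: 50 to 160 mm away, label centre within 10 mm of the beam axis sideways and in height, within 0.35 rad of square (x of carbon_stage_label in the frame of code_reader between 0.134 and 0.244 m and y of carbon_stage_label in the frame of code_reader between -0.01 and 0.01 m and z of carbon_stage_label in the frame of code_reader between 0.008 and 0.028 m and angle between the x axis of carbon_stage and the x axis of code_reader, either way round below 0.35 rad and x of reader_window in the frame of carbon_stage below -0.06 m), for 1.5 s.
3. the reader is held still 1.5 s on the fine stage's label: 50 to 160 mm away, label centre within 10 mm of the beam axis sideways and in height, within 0.35 rad of square (x of fine_stage_label in the frame of code_reader between 0.134 and 0.244 m and y of fine_stage_label in the frame of code_reader between -0.01 and 0.01 m and z of fine_stage_label in the frame of code_reader between 0.008 and 0.028 m and angle between the x axis of fine_stage and the x axis of code_reader, either way round below 0.35 rad and x of reader_window in the frame of fine_stage below -0.06 m), for 1.5 s.
4. the reader is held still 1.5 s on the medium stage's label: 50 to 160 mm away, label centre within 10 mm of the beam axis sideways and in height, within 0.35 rad of square (x of medium_stage_label in the frame of code_reader between 0.134 and 0.244 m and y of medium_stage_label in the frame of code_reader between -0.01 and 0.01 m and z of medium_stage_label in the frame of code_reader between 0.008 and 0.028 m and angle between the x axis of medium_stage and the x axis of code_reader, either way round below 0.35 rad and x of reader_window in the frame of medium_stage below -0.06 m), for 1.5 s.
5. the reader is held still 1.5 s on the coarse stage's label: 50 to 160 mm away, label centre within 10 mm of the beam axis sideways and in height, within 0.35 rad of square (x of coarse_stage_label in the frame of code_reader between 0.134 and 0.244 m and y of coarse_stage_label in the frame of code_reader between -0.01 and 0.01 m and z of coarse_stage_label in the frame of code_reader between 0.008 and 0.028 m and angle between the x axis of coarse_stage and the x axis of code_reader, either way round below 0.35 rad and x of reader_window in the frame of coarse_stage below -0.06 m), for 1.5 s.
At the end, for the whole second after the job is handed in: Stages present stand on the fan unit in order with the cap on top: within 8 mm of its axis, 0.07 rad of upright, 3 mm below to 4 mm above seat height, x axis within 0.26 rad of the fan unit's, label or mark in front. Reader in its dock (18 mm along, 7 mm across, 0.1 rad). All at rest (x of carbon_stage in the frame of fan_unit between -0.008 and 0.008 m and y of carbon_stage in the frame of fan_unit between -0.008 and 0.008 m and angle between each of carbon_stage, fine_stage, medium_stage, coarse_stage, intake_cap's own z axis and vertical below 0.07 rad and angle between the x axis of each of carbon_stage, fine_stage, medium_stage, coarse_stage, intake_cap and the x axis of fan_unit, either way round below 0.26 rad and z of carbon_stage in the frame of fan_unit between 0.042 and 0.049 m and x of each of carbon_stage_label, fine_stage_label, medium_stage_label, coarse_stage_label, intake_cap_mark in the frame of fan_unit below -0.02 m and x of fine_stage in the frame of fan_unit between -0.008 and 0.008 m and y of fine_stage in the frame of fan_unit between -0.008 and 0.008 m and (z of fine_stage in the frame of fan_unit between 0.042 and 0.049 m or z of fine_stage in the frame of fan_unit between 0.092 and 0.099 m) and x of medium_stage in the frame of fan_unit between -0.008 and 0.008 m and y of medium_stage in the frame of fan_unit between -0.008 and 0.008 m and (z of medium_stage in the frame of fan_unit between 0.042 and 0.049 m or z of medium_stage in the frame of fan_unit between 0.092 and 0.099 m or z of medium_stage in the frame of fan_unit between 0.142 and 0.149 m) and x of coarse_stage in the frame of fan_unit between -0.008 and 0.008 m and y of coarse_stage in the frame of fan_unit between -0.008 and 0.008 m and (z of coarse_stage in the frame of fan_unit between 0.092 and 0.099 m or z of coarse_stage in the frame of fan_unit between 0.142 and 0.149 m) and x of intake_cap in the frame of fan_unit between -0.008 and 0.008 m and y of intake_cap in the frame of fan_unit between -0.008 and 0.008 m and (z of intake_cap in the frame of fan_unit between 0.142 and 0.149 m or z of intake_cap in the frame of fan_unit between 0.192 and 0.199 m) and z of each of fine_stage, medium_stage, coarse_stage, intake_cap in the frame of carbon_stage above 0.045 m and z of each of medium_stage, coarse_stage, intake_cap in the frame of fine_stage above 0.045 m and z of each of coarse_stage, intake_cap in the frame of medium_stage above 0.045 m and z of intake_cap in the frame of coarse_stage above 0.045 m and x of code_reader in the frame of reader_dock between -0.018 and 0.018 m and y of code_reader in the frame of reader_dock between -0.007 and 0.007 m and z of code_reader in the frame of reader_dock between 0.02 and 0.029 m and angle between the x axis of code_reader and the x axis of reader_dock, either way round below 0.15 rad and angle between code_reader's own z axis and vertical below 0.1 rad and linear speed of each of code_reader, carbon_stage, fine_stage, medium_stage, coarse_stage, intake_cap below 0.02 m/s); the robot touches nothing.
It fails at once if something left lying is disturbed: flux tin pushed more than 30 mm from where it lay (distance of flux_tin from where it was at the start of the episode above 0.03 m).
It fails at once if something left lying is disturbed: marker pen pushed more than 30 mm from where it lay (distance of marker from where it was at the start of the episode above 0.03 m).
It fails at once if something left lying is disturbed: side cutters pushed more than 30 mm from where it lay (distance of side_cutters from where it was at the start of the episode above 0.03 m).
Of carbon_stage, fine_stage, medium_stage, coarse_stage only 2 to 3 are there at a start; the rules pass over those that are not, and their reading is None.
At some moment in a run one of carbon_stage, fine_stage, medium_stage, coarse_stage, intake_cap may be knocked a few centimetres aside while the robot is not near it.
It also fails if it takes over 208 s, if anything falls off the work surface, if the arm or the gripper's body presses on something with over 40 N, if the wrist force passes 120 N, or if a joint passes its speed limit or range.

## Working session

There is one attempt and no reset: what is moved stays moved. The work goes in short steps, each a Python script; the robot and the scene stay as the last script left them, time stands still between calls to the robot, and variables do not carry over. Pictures are saved under pics/ and viewed, at most 14 in all, crops included, and the job is handed in when it is done.

```bash
ls; mkdir -p pics; python3 - <<'E'
from station import env
import cv2, numpy as np
for n in("scene","top"):
    im=env.camera(n); cv2.imwrite(f"pics/{n}0.png",cv2.resize(im[:,:,::-1],(800,600),interpolation=cv2.INTER_CUBIC))
    c=env.calibration(n); print({k:(np.round(v,4).tolist()) for k,v in c.items()})
o=env.observe(); print(o)
E
```

```text
pics
{'fx': 401.2383, 'fy': 401.2383, 'cx': 256.5269, 'cy': 190.7509, 'extrinsics': [[0.6683, -0.7439, 0.0084, -0.3591], [0.527, 0.4814, 0.7004, -0.3524], [-0.525, -0.4636, 0.7137, -0.9807], [0.0, 0.0, 0.0, 1.0]]}
{'fx': 446.5353, 'fy': 446.5353, 'cx': 254.5057, 'cy': 191.7168, 'extrinsics': [[-0.0245, -0.9997, -0.0018, -0.0075], [0.9918, -0.0245, 0.1255, -0.5258], [-0.1255, 0.0013, 0.9921, -1.2642], [0.0, 0.0, 0.0, 1.0]]}
{'time': 0.1, 'joint_pos': array([-1.3162042 ,  0.33381328,  0.03985745,  1.46619701, -0.01338961,
        1.34333265, -0.05849135]), 'joint_vel': array([-0.00147128, -0.00345033, -0.00112674, -0.00128268, -0.00023042,
        0.0024088 ,  0.00136142]), 'effort': array([ 4.61291449e-03, -6.60009241e+01,  1.37041021e+00, -4.06481338e+01,
        1.68169249e-02,  8.84219800e-03, -5.27921839e-05]), 'tcp_pos': array([0.22506695, 0.60933127, 0.23052049]), 'orientation': array([-5.52797543e-01, -3.09241193e+00,  2.31844982e-03]), 'force': array([0.36923587, 0.04087895, 0.82500653]), 'ft_torque': array([ 0.05848546, -0.00328712,  0.00378205]), 'grasp_force': 0.0, 'opening': 0.08545066044225219}
```

View pics/scene0.png

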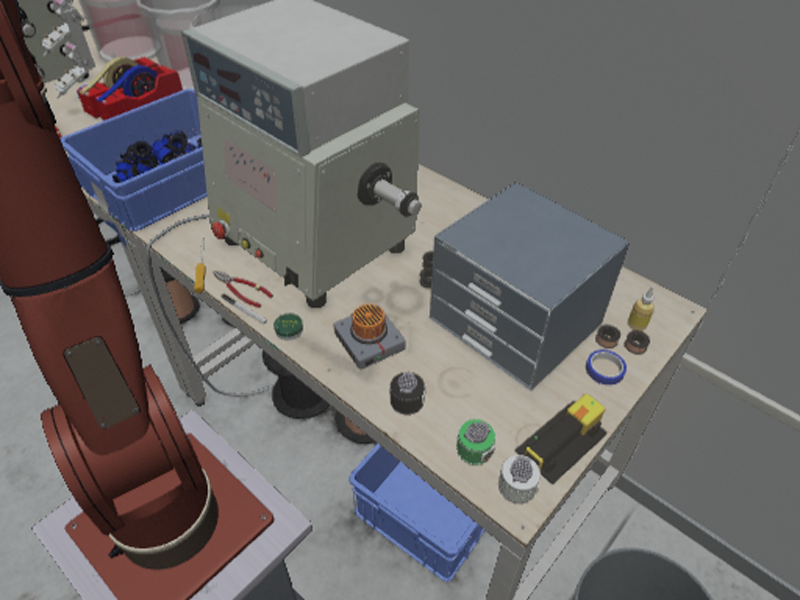

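View pics/top0.png

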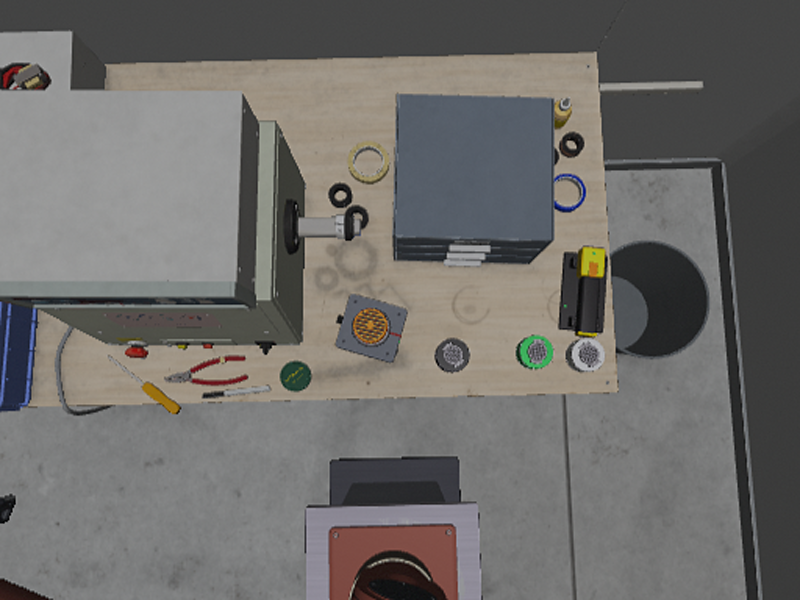

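Scene picture: carbon (407,392), medium (477,440) and coarse (520,478) are present, with no fine stage. The cap sits on the fan unit at (368,322) and the reader in its dock at (565,435). In the top picture the fan's red mark is at (396,334), so its front faces world -y. I'll zoom in to get the label directions.

```bash
cat > h.py <<'E'
from station import env
import cv2, numpy as np
from scipy.spatial.transform import Rotation as R
def ray(name,u,v,z):
    c=env.calibration(name);E=c["extrinsics"];E=np.array(E)
    d=E[:3,:3].T@np.array([(u-c["cx"])/c["fx"],-(v-c["cy"])/c["fy"],-1]);o=-E[:3,:3].T@E[:3,3]
    return o+d*(z-o[2])/d[2]
def proj(name,p):
    c=env.calibration(name);E=np.array(c["extrinsics"]);q=E[:3,:3]@np.asarray(p,float)+E[:3,3]
    return np.array([c["cx"]+c["fx"]*q[0]/-q[2],c["cy"]-c["fy"]*q[1]/-q[2]])
def crop(name,out,u0,u1,v0,v1,k):
    im=env.camera(name)
    cv2.imwrite(out,cv2.resize(im[v0:v1,u0:u1,::-1],None,fx=k,fy=k,interpolation=cv2.INTER_CUBIC));return im
E
python3 - <<'E'
from h import *
crop("top","pics/topc.png",210,400,145,260,4)
crop("scene","pics/scenec.png",205,395,190,325,4)
E
```

```text
(no output)
```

View pics/topc.png

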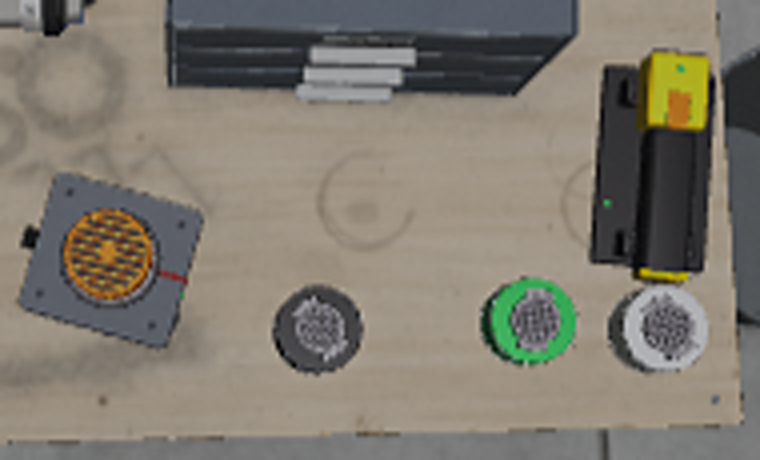

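View pics/scenec.png

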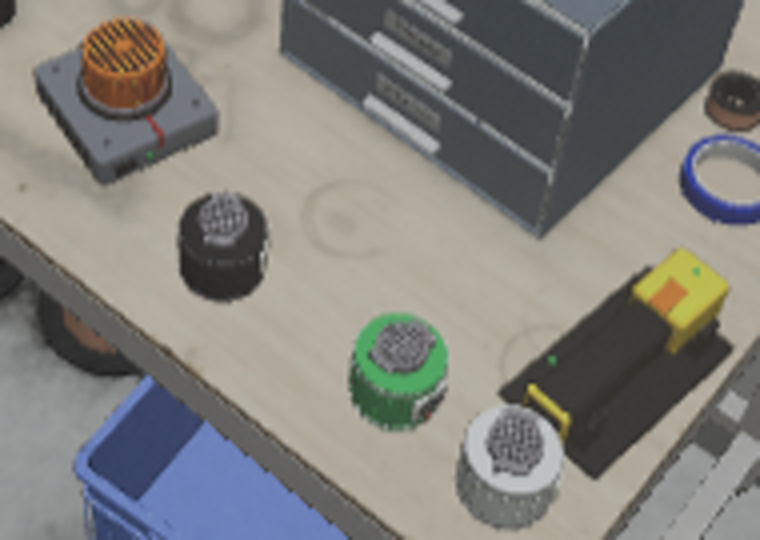

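Carbon's label shows on its right side in the scene view at (265,257). The green label is at (432,405), and white shows none. Next I'll compute positions and unwrap the cylinder sides to get azimuths.

```bash
cat >> h.py <<'E'
def rect(im,name,cx,cy,z,half=.045,n=180):
    g=np.linspace(half,-half,n); c=env.calibration(name)
    m=np.array([[proj(name,(cx+a,cy+b,z)) for b in g] for a in g],np.float32) # rows: x down from +, cols: y left +
    return cv2.remap(im,m[...,0],m[...,1],cv2.INTER_CUBIC)
def unwrap(im,name,cx,cy,z0,r=.0305,h=.05):
    E=np.array(env.calibration(name)["extrinsics"]);o=-E[:3,:3].T@E[:3,3]
    az=np.radians(np.arange(-180,180,1.5));zz=np.linspace(h,0,60)
    m=np.array([[proj(name,(cx+r*np.cos(a),cy+r*np.sin(a),z0+z)) for a in az] for z in zz],np.float32)
    out=cv2.remap(im,m[...,0],m[...,1],cv2.INTER_CUBIC)
    vis=np.array([np.cos(a)*(o[0]-cx)+np.sin(a)*(o[1]-cy)>r for a in az]); out[:,~vis]=(255,0,255); return out
E
python3 - <<'E'
from h import *
def tc(u,v):return 210+(u+.5)/4-.5,145+(v+.5)/4-.5
def sc(u,v):return 205+(u+.5)/4-.5,190+(v+.5)/4-.5
for n in("top","scene"):
    E=np.array(env.calibration(n)["extrinsics"]);print(n,-E[:3,:3].T@E[:3,3])
cs=[ray("top",*tc(*p),.038)[:2] for p in [(60,172),(204,213),(165,349),(20,307)]]
print("fan",np.round(cs,4),np.mean(cs,0),[np.linalg.norm(cs[i]-cs[i-1]) for i in range(4)])
print("mark dir",ray("top",*tc(187,280),.038)[:2]-np.mean(cs,0))
print("cap",ray("top",*tc(108,253),.081),ray("scene",*sc(124,47),.081))
P={}
for k,p,s in(("carbon",(320,327),(222,215)),("medium",(537,320),(402,343)),("coarse",(668,326),(515,440))):
    P[k]=ray("top",*tc(*p),.0595);print(k,P[k],ray("scene",*sc(*s),.0595),"rad",np.hypot(*P[k][:2]))
im={n:env.camera(n) for n in("top","scene")}
rows=[]
for k,p in P.items():
    a=rect(im["top"],"top",p[0],p[1],.0595); b=unwrap(im["scene"],"scene",p[0],p[1],0); c=unwrap(im["top"],"top",p[0],p[1],0)
    s=np.vstack([cv2.resize(b,(480,90)),cv2.resize(c,(480,90))]); rows.append(np.hstack([a,s]))
cv2.imwrite("pics/unw.png",np.vstack(rows)[...,::-1])
rd=[ray("top",*tc(*p),.06) for p in [(645,53),(711,57),(709,130),(638,126)]]
print("head",np.round(rd,3))
print("handle back end",[ray("top",*tc(*p),.056)[:2] for p in[(636,268),(688,272)]])
print("dock",[ray("top",*tc(*p),.008)[:2] for p in[(604,65),(592,262),(700,272)]])
print("cab",[ray("top",*tc(*p),.22)[:2] for p in[(171,22),(577,0)]],"wind",)
E
```

```text
top [ 0.36261883 -0.01878219  1.32017819]
scene [-0.08916695 -0.55215378  0.94973872]
fan [[ 0.5389  0.0659]
 [ 0.5065 -0.0377]
 [ 0.4093 -0.0072]
 [ 0.4419  0.0961]] [0.47414259 0.02928027] [np.float64(0.1016626912317564), np.float64(0.10847918377429433), np.float64(0.10184380773029737), np.float64(0.10834267646447598)]
mark dir [-0.01581541 -0.05345142]
cap [0.47528879 0.03051953 0.081     ] [0.47549702 0.02839154 0.081     ]
carbon [ 0.42127138 -0.11691109  0.0595    ] [ 0.42130361 -0.11689528  0.0595    ] rad 0.4371930701251547
medium [ 0.42243821 -0.26991294  0.0595    ] [ 0.42278124 -0.27071367  0.0595    ] rad 0.501305335215387
coarse [ 0.41595743 -0.36189548  0.0595    ] [ 0.41409439 -0.36412376  0.0595    ] rad 0.5513519081851989Traceback (most recent call last):
  File "<stdin>", line 16, in <module>
  File "h.py", line 16, in rect
    m=np.array([[proj(name,(cx+a,cy+b,z)) for b in g] for a in g],np.float32) # rows: x down from +, cols: y left +
                 ~~~~^^^^^^^^^^^^^^^^^^^^
  File "h.py", line 9, in proj
    c=env.calibration(name);E=np.array(c["extrinsics"]);q=E[:3,:3]@np.asarray(p,float)+E[:3,3]
ValueError: time passes only in moves, steps and waits
```

```bash
sed -i 's/env\.calibration(name)/cal(name)/g' h.py; sed -i '3a import functools\n@functools.lru_cache(None)\ndef cal(n): return env.calibration(n)' h.py
python3 - <<'E'
from h import *
def tc(u,v):return 210+(u+.5)/4-.5,145+(v+.5)/4-.5
P={"carbon":(.4213,-.1169),"medium":(.4226,-.2702),"coarse":(.4152,-.3628)}
im={n:env.camera(n) for n in("top","scene")}
rows=[]
for k,p in P.items():
    a=rect(im["top"],"top",p[0],p[1],.0595); b=unwrap(im["scene"],"scene",p[0],p[1],0); c=unwrap(im["top"],"top",p[0],p[1],0)
    s=np.vstack([cv2.resize(b,(480,90)),cv2.resize(c,(480,90))]); rows.append(np.hstack([a,s]))
cv2.imwrite("pics/unw.png",np.vstack(rows)[...,::-1])
f=lambda L,z:np.round([ray("top",*tc(*p),z)[:2] for p in L],3).tolist()
print("head",f([(645,53),(711,57),(709,130),(638,126)],.06))
print("handle",f([(636,268),(688,272)],.056))
print("dock",f([(604,65),(592,262),(700,272)],.008))
print("cab",f([(171,22),(577,0)],.22))
E
```

```text
head [[0.612, -0.357], [0.608, -0.404], [0.555, -0.399], [0.559, -0.349]]
handle [[0.458, -0.343], [0.454, -0.379]]
dock [[0.614, -0.34], [0.466, -0.323], [0.457, -0.402]]
cab [[0.607, -0.017], [0.615, -0.273]]
```

View pics/unw.png

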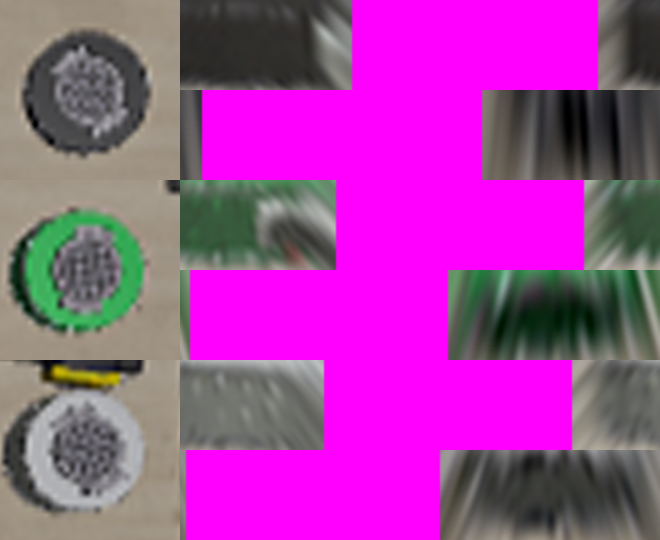

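Carbon's lug axis is at about 27° with the label at about -63°. Medium's label is at about -96°. Coarse is still unclear, so I'll measure its lug direction with an annulus profile. I'll also check yaw and IK feasibility.

```bash
cat >> h.py <<'E'
def rotv(phi): # tool down, closing (y) axis azimuth phi deg
    a=np.radians(phi); y=np.array([np.cos(a),np.sin(a),0]); z=np.array([0,0,-1.]); x=np.cross(y,z)
    return R.from_matrix(np.column_stack([x,y,z])).as_rotvec()
E
python3 - <<'E'
from h import *
P={"carbon":(.4213,-.1169),"medium":(.4226,-.2702),"coarse":(.4152,-.3628)}
im=env.camera("top"); cv2.imwrite("pics/ref_top.png",im[...,::-1])
g=im.astype(np.float32)
az=np.arange(0,360,10)
for k,p in P.items():
    v=[]
    for a in np.radians(az):
        s=[]
        for r in(.0195,.021):
            q=proj("top",(p[0]+r*np.cos(a),p[1]+r*np.sin(a),.0585))
            s.append(cv2.getRectSubPix(im,(1,1),tuple(map(float,q)))[0,0].astype(int))
        v.append(np.mean(s,0))
    v=np.array(v); d=np.linalg.norm(v-np.median(v,0),axis=1); d2=d[:18]+d[18:]
    w=np.exp(1j*np.radians(2*az[:18])); print(k,d2.round().astype(int).tolist(),"axis",np.degrees(np.angle((d2*w).sum()))/2)
q0=env.observe()["joint_pos"]
for nm,p in(("fan",(.475,.0295,.12)),("fantop",(.475,.0295,.30)),("carbon",(.421,-.117,.1)),("coarse",(.415,-.363,.1)),("reader",(.532,-.37,.1)),("read",(.41,-.177,.05)),("fanlow",(.475,.0295,.04))):
    for phi in range(-180,180,45):
        j=env.inverse_kinematics(np.array(p),rotv(phi)); print(nm,phi,None if j is None else np.round(j,2).tolist()) if nm in("fan","reader") or j is None else 0
E
```

```text
carbon [39, 263, 173, 238, 192, 192, 178, 18, 17, 13, 13, 9, 11, 12, 15, 18, 22, 28] axis 31.770800732006936
medium [171, 171, 78, 36, 34, 35, 45, 32, 39, 57, 39, 30, 47, 34, 107, 162, 147, 198] axis -11.044501711013142
coarse [186, 74, 61, 104, 75, 63, 21, 50, 31, 59, 25, 41, 53, 54, 48, 48, 62, 101] axis 5.147448870344654
fan -180 None
fan -135 [-1.31, 0.13, 1.25, 2.05, -0.14, 1.05, -2.35]
fan -90 [-0.83, 0.07, 0.71, 2.04, -0.05, 1.05, -1.67]
fan -45 [-0.84, 0.07, 0.72, 2.04, -0.05, 1.05, -0.88]
fan 0 [-0.82, 0.07, 0.7, 2.04, -0.05, 1.05, -0.1]
fan 45 [-0.8, 0.07, 0.67, 2.04, -0.05, 1.05, 0.68]
fan 90 [-0.77, 0.07, 0.65, 2.04, -0.05, 1.05, 1.47]
fan 135 [-0.73, 0.07, 0.6, 2.04, -0.04, 1.05, 2.25]
fantop -180 None
carbon -180 None
reader -180 [-0.27, 0.76, 1.21, 1.66, -0.74, 1.26, -2.05]
reader -135 [-0.27, 0.76, 1.21, 1.66, -0.74, 1.26, -1.26]
reader -90 [-0.09, 0.55, 0.86, 1.65, -0.45, 1.15, -0.68]
reader -45 [-0.07, 0.54, 0.83, 1.65, -0.43, 1.14, 0.08]
reader 0 [-0.18, 0.63, 1.01, 1.66, -0.57, 1.18, 0.97]
reader 45 [0.21, 0.45, 0.43, 1.64, -0.2, 1.1, 1.48]
reader 90 [-0.14, 0.59, 0.94, 1.65, -0.51, 1.16, 2.5]
reader 135 [1.2, 0.6, -0.91, 1.58, 0.49, 1.21, 2.55]
```

```bash
python3 - <<'E'
from h import *
w=ray("scene",317*.64,292*.64,.02); print("winder corner",w,np.hypot(*w[:2]))
print("left front winder",ray("scene",215*.64,215*.64,.06))
q=env.observe()["joint_pos"]; a=np.arctan2(.6093,.2251)
for r in(.45,.5): print(r,env.inverse_kinematics(np.array([r*np.cos(a),r*np.sin(a),.3]),rotv(np.degrees(a))))
E
```

```text
winder corner [0.48954381 0.19329835 0.02      ] 0.526324417197551
left front winder [0.47705603 0.51519413 0.06      ]
0.45 [-1.33572538 -0.105965    0.01821525  1.81295294  0.00194447  1.43458752
 -0.10096755]
0.5 [-1.33136652e+00 -1.13548875e-03  2.54304577e-02  1.71366113e+00
  2.91653164e-05  1.42906664e+00 -8.90314344e-02]
```

```bash
cat >> h.py <<'E'
def st(tag=""):
    o=env.observe(); print(tag,"t%.1f"%o["time"],np.round(o["tcp_pos"],4),"F",np.round(o["force"],1),"Tz%.2f"%o["ft_torque"][2],"op%.4f g%.1f"%(o["opening"],o["grasp_force"])); return o
def go(x,y,z,phi): env.goto(np.array([x,y,z]),rotv(phi))
def ln(x,y,z,phi=None,rate=.15,mf=None): return env.move_straight(np.array([x,y,z]),rate=rate,rot=None if phi is None else rotv(phi),max_force=mf)
def turn(x,y,z,p0,p1,last=20,tq=.5):
    """clockwise: free until 'last' deg before p1, then small steps watching torque (to p1-12 at most)"""
    for f in np.linspace(p0,p1+last,4)[1:]: go(x,y,z,f)
    t0=env.observe()["ft_torque"]; f=p1+last
    while f>p1-12:
        f-=4; go(x,y,z,f); t=env.observe()["ft_torque"]; d=t[2]-t0[2]
        if abs(d)>tq: print("stop at",f,"dTz %.2f"%d); return f
    print("no stop",f,"dTz %.2f"%d); return f
FAN=np.array([.475,.0295]); FAZ=72.6
E
python3 - <<'E'
from h import *
o=env.observe();a=np.arctan2(.6093,.2251)
q=env.inverse_kinematics(np.array([.43*np.cos(a),.43*np.sin(a),.3]),rotv(np.degrees(a)));print(q)
env.set_joints(q)
q[2]=0;q[4]=0;q[0]=0.0;env.set_joints(q);st("neutral")
for f in(-40,35):
    print(env.inverse_kinematics(np.array([*FAN,.12]),rotv(f)))
E
```

```text
[-1.33742536 -0.14854944  0.01499275  1.85029064  0.00223807  1.43983533
 -0.1059812 ]
neutral t3.3 [ 0.4275 -0.0434  0.3   ] F [-0.6  0.3 -0.1] Tz-0.00 op0.0855 g0.0
[-0.02620876  0.08272573 -0.13482966  2.00703544  0.01278632  1.05261408
 -0.86504792]
[-0.12109079  0.07830113 -0.0359258   2.01154309  0.00323563  1.051801
  0.45235373]
```

```bash
python3 - <<'E'
from h import *
x,y=FAN
go(x,y,.13,-40); print(ln(x,y,.044,rate=.1,mf=8)); st("down")
env.command_gripper(.05,30); st("grip")
for f in(-15,10,35): go(x,y,.044,f); st(f)
print(ln(x,y,.15,rate=.1)); st("lift")
crop("scene","pics/cap1.png",150,350,100,270,4)
E
```

```text
False
down t5.1 [0.4755 0.0295 0.0446] F [-0.2  0.1  0.5] Tz0.05 op0.0853 g0.0
grip t5.4 [0.4755 0.0296 0.0448] F [-0.8 -0.1  5.3] Tz-0.01 op0.0605 g31.7
-15 t5.9 [0.4757 0.0296 0.0448] F [-0.2 -0.6  5.7] Tz0.03 op0.0602 g31.8
10 t6.4 [0.4758 0.0296 0.0448] F [-0.7  1.   6.3] Tz0.04 op0.0606 g31.8
35 t6.9 [0.4758 0.0295 0.0448] F [-0.1  0.5  5.8] Tz0.10 op0.0603 g31.8
False
lift t8.1 [0.4745 0.0294 0.1493] F [-0.7 -0.4 -0.6] Tz-0.06 op0.0606 g32.8
```

View pics/cap1.png

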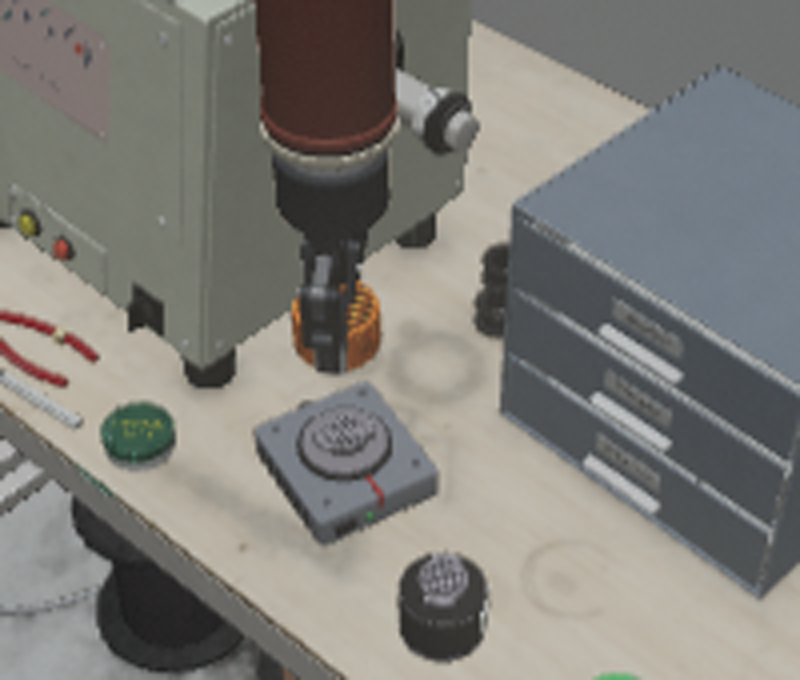

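The cap is off and held in the gripper, and the fan's bare neck shows at (345,430). I'll set the cap aside and check whether anything has moved.

```bash
python3 - <<'E'
from h import *
go(.515,-.15,.10,35); print(ln(.515,-.15,.001,rate=.08,mf=4)); o=st("placed")
env.command_gripper(.085); ln(.515,-.15,.12); st()
# away for view, then compare
go(.43,.0,.25,60)
im=env.camera("top"); ref=cv2.imread("pics/ref_top.png")[...,::-1]
P={"carbon":(.4213,-.1169),"medium":(.4226,-.2702),"coarse":(.4152,-.3628)}
for k,p in P.items():
    u,v=proj("top",(*p,.05)).astype(int); s=np.s_[v-12:v+13,u-12:u+13]; print(k,np.abs(im[s].astype(int)-ref[s]).mean())
E
```

```text
False
placed t10.3 [ 0.5154 -0.1501  0.0015] F [ 0.3 -0.7  0.4] Tz-0.00 op0.0600 g32.8
 t11.7 [ 0.5144 -0.1499  0.119 ] F [ 0.4 -0.4 -0. ] Tz0.01 op0.0852 g0.0
carbon 7.096
medium 6.4832
coarse 7.371733333333333
```

```bash
cat >> h.py <<'E'
def pick(x,y,phi,z=.012,pre=None):
    go(x,y,.12,pre if pre is not None else phi); 
    if pre is not None:
        ln(x,y,z,mf=8); env.command_gripper(.05,20); st("pre"); env.command_gripper(.085); go(x,y,z+.03,pre); go(x,y,z+.03,phi)
    print(ln(x,y,z,rate=.12,mf=8)); env.command_gripper(.05,40); st("grip")
def insert(n,phi,zg,off=(0,0),rel=True):
    """n=level 0..; zg = tcp z minus part origin z"""
    x,y=FAN+np.array(off); zs=.045+.05*n+zg
    go(x,y,zs+.05,phi); hit=ln(x,y,zs-.002,rate=.05,mf=6); o=st("lowered hit=%s dz=%.4f"%(hit,0)); print("above seat %.4f"%(o["tcp_pos"][2]-zs)); return o["tcp_pos"][2]-zs
E
python3 - <<'E'
from h import *
pick(.4213,-.1169,-70,pre=20)
ln(.4213,-.1169,.13); go(*FAN,.13,-42); 
d=insert(0,-42,.0122)
crop("scene","pics/carb1.png",150,350,130,280,4)
E
```

```text
pre t14.5 [ 0.4221 -0.117   0.013 ] F [-1.2  0.4  5.9] Tz0.03 op0.0606 g20.5
False
grip t17.3 [ 0.4219 -0.1171  0.013 ] F [-1.4  0.5  5.6] Tz0.04 op0.0604 g42.4
lowered hit=True dz=0.0000 t20.0 [0.4745 0.0295 0.058 ] F [-1.9  0.1  7.6] Tz0.03 op0.0601 g44.2
above seat 0.0008
```

View pics/carb1.png

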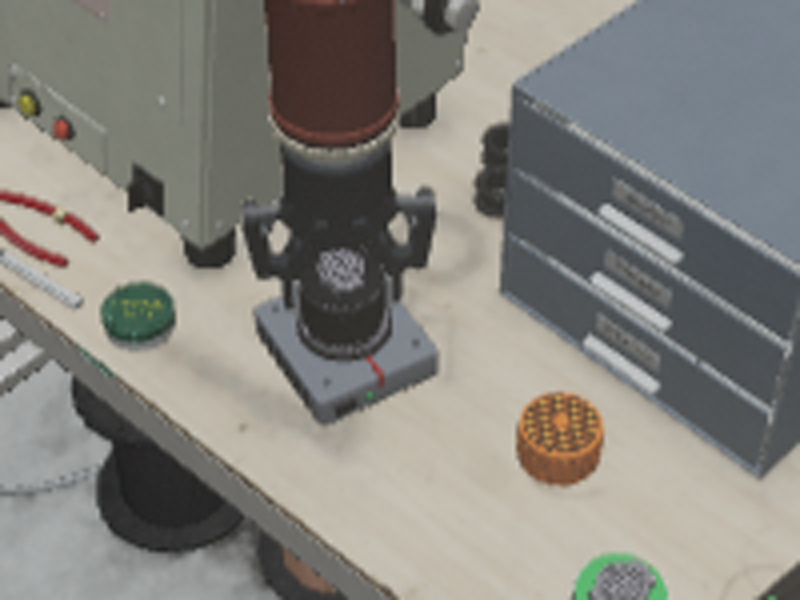

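Carbon is fully seated. Its label is hidden for now, which fits since it should be 75° anticlockwise. Now I'll turn it home.

```bash
python3 - <<'E'
from h import *
x,y=FAN; z=.0575
f=turn(x,y,z,-42,-117); st("turned")
env.command_gripper(.085); ln(x,y,.16); st()
go(.42,-.1,.25,0)
cv2.imwrite("pics/x.png",env.camera("top")[...,::-1])
im=crop("scene","pics/carb2.png",190,380,200,310,4); ref=cv2.imread("pics/ref_top.png")[...,::-1]
E
```

```text
stop at -129 dTz 0.84
turned t23.3 [0.4755 0.0302 0.058 ] F [-0.   1.6  7. ] Tz0.76 op0.0604 g44.3
 t24.5 [0.4744 0.0294 0.1591] F [-0.2 -0.  -0.4] Tz-0.01 op0.0851 g0.0
```

View pics/carb2.png

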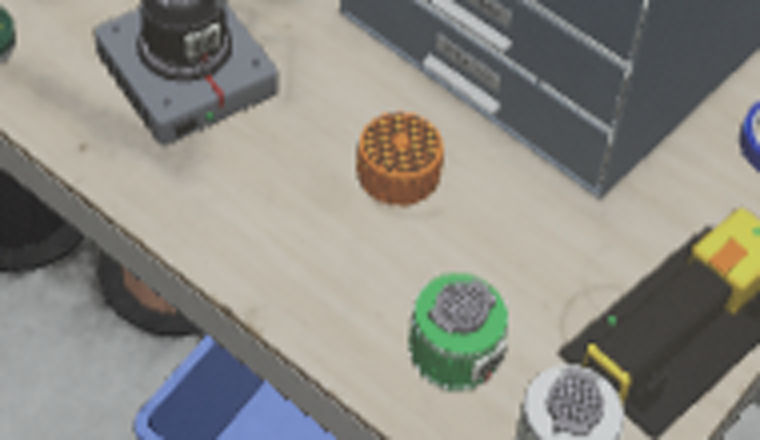

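Carbon is locked with its label above the red mark (205,40), and the other parts haven't moved. Medium is next.

```bash
python3 - <<'E'
from h import *
pick(.4228,-.2702,-30,pre=60)
ln(.4228,-.2702,.16); go(*FAN,.20,36)
d=insert(1,36,.013)
if abs(d)<.003:
    x,y=FAN; f=turn(x,y,.108,36,-39); st("turned")
    env.command_gripper(.085); ln(x,y,.21); st(); go(.42,-.1,.28,0)
crop("scene","pics/med1.png",190,380,150,310,4)
E
```

```text
pre t29.3 [ 0.4235 -0.2705  0.013 ] F [-0.7  1.6  6.6] Tz-0.00 op0.0605 g20.6
False
grip t32.0 [ 0.4233 -0.2705  0.013 ] F [-2.1  0.2  4.2] Tz-0.01 op0.0600 g42.4
lowered hit=True dz=0.0000 t35.5 [0.4746 0.0295 0.108 ] F [-0.6 -0.3  6.3] Tz0.03 op0.0600 g44.2
above seat -0.0000
no stop -51 dTz 0.11
turned t38.7 [0.4754 0.029  0.1082] F [ 2.  -1.7  1.4] Tz0.08 op0.0600 g43.9
 t39.9 [0.4745 0.0294 0.2091] F [ 0.8 -0.1 -0.1] Tz0.01 op0.0851 g0.0
```

View pics/med1.png

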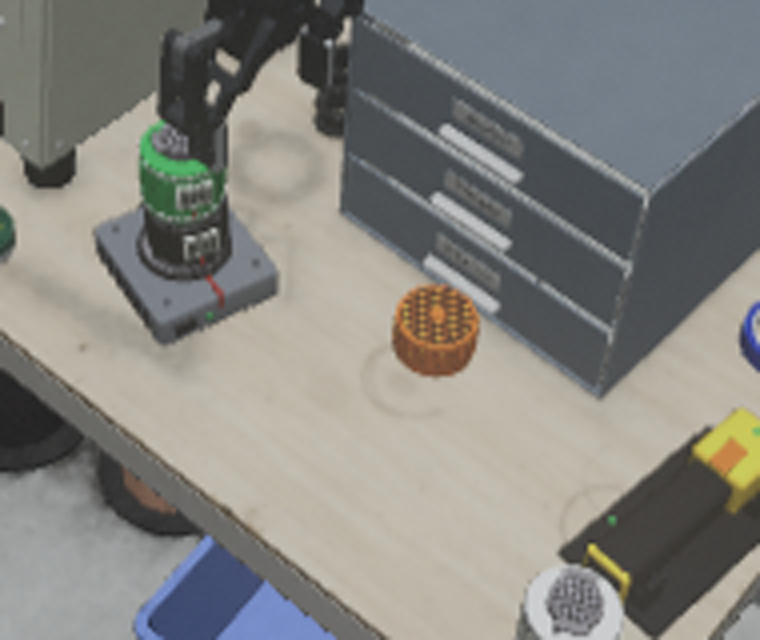

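Carbon and medium are on. The cap has been knocked: it is now at crop (436,313), against about (400,290) before. I'll measure both label azimuths on the tower, since medium showed no stop, and find the cap's new position.

```bash
python3 - <<'E'
from h import *
go(.42,-.25,.3,0)
im=env.camera("scene"); tp=env.camera("top")
L=[unwrap(im,"scene",*FAN,.045+.05*n) for n in(0,1)]
a=np.vstack([cv2.resize(l[:, :120],(480,120)) for l in L[::-1]])   # az -180..0, 2.67px/deg
# cap
hsv=cv2.cvtColor(im,cv2.COLOR_RGB2HSV)
ht=cv2.cvtColor(tp,cv2.COLOR_RGB2HSV); m=cv2.inRange(ht,(8,140,90),(20,255,255)); n,lab,s,c=cv2.connectedComponentsWithStats(m)
for i in np.argsort(-s[1:,4])[:3]+1: print("top",s[i],c[i],ray("top",*c[i],.037))
m=cv2.inRange(hsv,(5,140,90),(20,255,255)); n,lab,s,c=cv2.connectedComponentsWithStats(m)
for i in np.argsort(-s[1:,4])[:3]+1: print("scene",s[i],c[i],ray("scene",*c[i],.025))
p=ray("top",*[c_ for c_ in cv2.connectedComponentsWithStats(cv2.inRange(ht,(8,140,90),(20,255,255)))[3][1:][np.argmax(cv2.connectedComponentsWithStats(cv2.inRange(ht,(8,140,90),(20,255,255)))[2][1:,4])]],.037)
r=rect(tp,"top",p[0],p[1],.037,half=.05,n=240)
u1=cv2.resize(unwrap(im,"scene",p[0],p[1],0,h=.036),(480,100));u2=cv2.resize(unwrap(tp,"top",p[0],p[1],0,h=.036),(480,100))
sm=cv2.resize(rect(tp,"top",*FAN,.1545,half=.05,n=240),(240,240))
W=np.vstack([np.hstack([a,r]),np.hstack([np.vstack([u1,u2,u2[:40]*0]),sm])]);cv2.imwrite("pics/med2.png",W[...,::-1])
E
```

```text
top [289 172  21  21 182] [299.22527473 182.2032967 ] [ 0.54959707 -0.15092346  0.037     ]
top [377 168   5  10  44] [378.86363636 172.15909091] [ 0.57339878 -0.38374697  0.037     ]
top [101 249   6   6   6] [103.5 251.5] [0.36390386 0.41401945 0.037     ]
scene [289 225  20  15  74] [299.17567568 233.36486486] [ 0.54525346 -0.16045969  0.025     ]
scene [367 260  10   9  46] [371.52173913 263.84782609] [ 0.59484546 -0.37275352  0.025     ]
scene [295 226   9   5  24] [298.66666667 228.        ] [ 0.56025187 -0.14697608  0.025     ]
```

View pics/med2.png

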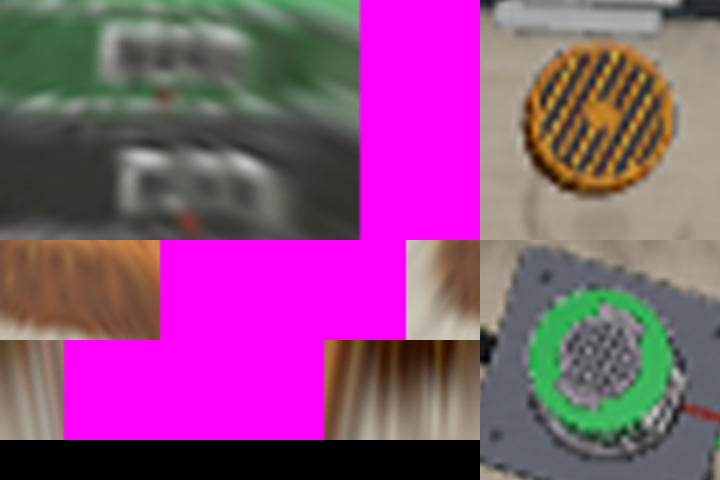

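On the tower carbon's label is at about -108°, while medium's is at about -116°, so it has gone into the play past the stop. I'll turn medium back by 8°, then pick coarse and look at its label while holding it up.

```bash
python3 - <<'E'
from h import *
x,y=FAN
go(x,y,.21,-51); ln(x,y,.108,mf=8); env.command_gripper(.05,40); go(x,y,.108,-42); st("back"); env.command_gripper(.085); ln(x,y,.21)
go(.4155,-.3625,.2,85)
pick(.4155,-.3625,85)
ln(.4155,-.3625,.3); go(.42,-.2,.30,-20); go(.42,-.2,.3,-112); st()
im=env.camera("scene")
u,v=proj("scene",(.42,-.2,.32)).astype(int)
c=cv2.resize(im[v-50:v+50,u-50:u+50],(480,480),interpolation=cv2.INTER_CUBIC)
o=unwrap(im,"scene",.42,-.2,.287)[:,:120]
L=[unwrap(im,"scene",*FAN,.045+.05*n)[:,:120] for n in(1,0)]
r=np.vstack([cv2.resize(l,(300,160)) for l in[o]+L])
cv2.imwrite("pics/coa1.png",np.hstack([c,r])[...,::-1])
E
```

```text
back t44.5 [0.4759 0.0297 0.109 ] F [-0.6 -0.2  7.4] Tz0.07 op0.0602 g42.1
False
grip t50.2 [ 0.416  -0.3628  0.0129] F [-1.   1.3  6.2] Tz-0.00 op0.0600 g42.2
 t55.7 [ 0.42   -0.2001  0.3   ] F [ 0.7  0.1 -1.2] Tz-0.02 op0.0601 g43.3
```

View pics/coa1.png

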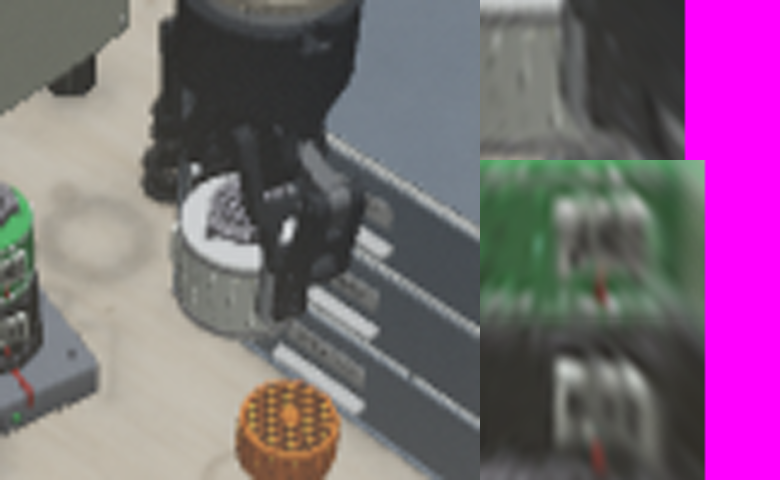

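Medium and carbon are now aligned. Coarse's label is hidden behind the finger, so I'll turn the hand 40° further.

```bash
python3 - <<'E'
from h import *
go(.42,-.2,.3,-157); st()
im=env.camera("scene")
u,v=proj("scene",(.42,-.2,.32)).astype(int)
c=cv2.resize(im[v-25:v+35,u-30:u+30],(400,400),interpolation=cv2.INTER_CUBIC)
o=unwrap(im,"scene",.42,-.2,.287)[:,:120]
cv2.imwrite("pics/coa2.png",np.hstack([c,cv2.resize(o,(360,400))])[...,::-1])
E
```

```text
t56.5 [ 0.42 -0.2   0.3 ] F [ 0.1  0.  -1.4] Tz-0.01 op0.0600 g43.3
```

View pics/coa2.png

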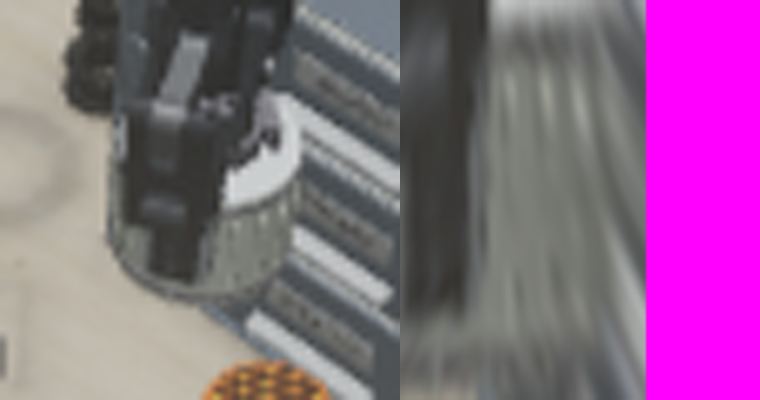

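Still nothing on this half, because the finger turns with the part. I'll look at the other half in two views combined into one picture, and measure the cap's rotation numerically from its grille bars.

```bash
python3 - <<'E'
from h import *
def bars(im,c,z):
    r=rect(im,"top",*c,z,half=.022,n=132); g=cv2.GaussianBlur(cv2.cvtColor(r,cv2.COLOR_RGB2GRAY).astype(np.float32),(0,0),3)
    gx=cv2.Sobel(g,5,1,0);gy=cv2.Sobel(g,5,0,1); yy,xx=np.mgrid[-66:66,-66:66]; m=(np.hypot(xx,yy)<58)&(np.hypot(xx,yy)>16)
    # image right=-y, down=-x : gradient in world (gX=-gy, gY=-gx)
    a=np.angle((((-gy)+1j*(-gx))[m]**2).sum())/2; return (np.degrees(a)+90)%180
ref=cv2.imread("pics/ref_top.png")[...,::-1].copy()
b0=bars(ref,FAN,.082)
V=[]
go(.42,-.2,.3,-70);go(.42,-.2,.3,23)
for f in(23,68):
    go(.42,-.2,.3,f); im=env.camera("scene"); u,v=proj("scene",(.42,-.2,.32)).astype(int)
    V.append(cv2.resize(im[v-25:v+35,u-30:u+30],(300,300),interpolation=cv2.INTER_CUBIC)); V.append(cv2.resize(unwrap(im,"scene",.42,-.2,.287)[:,:120],(300,300)))
cv2.imwrite("pics/coa3.png",np.vstack([np.hstack(V[:2]),np.hstack(V[2:])])[...,::-1])
go(.43,.03,.32,30); tp=env.camera("top")
ht=cv2.cvtColor(tp,cv2.COLOR_RGB2HSV); m=cv2.inRange(ht,(8,120,80),(20,255,255)); n,lab,s,c=cv2.connectedComponentsWithStats(cv2.morphologyEx(m,3,np.ones((3,3))))
for i in np.argsort(-s[1:,4])[:2]+1: print(s[i],ray("top",*c[i],.037))
C=ray("top",*c[1+np.argmax(s[1:,4])],.037)[:2]
print("bars ref",b0,"now",bars(tp,C,.037), [bars(tp,C+d,.037) for d in np.array([[.003,0],[0,.003]])])
E
```

```text
[289 172  21  21 352] [ 0.55036646 -0.15069365  0.037     ]
[377 168   5  10  49] [ 0.57265197 -0.38421866  0.037     ]
bars ref 85.98402 now 152.7057 [np.float32(153.43665), np.float32(152.67194)]
```

View pics/coa3.png

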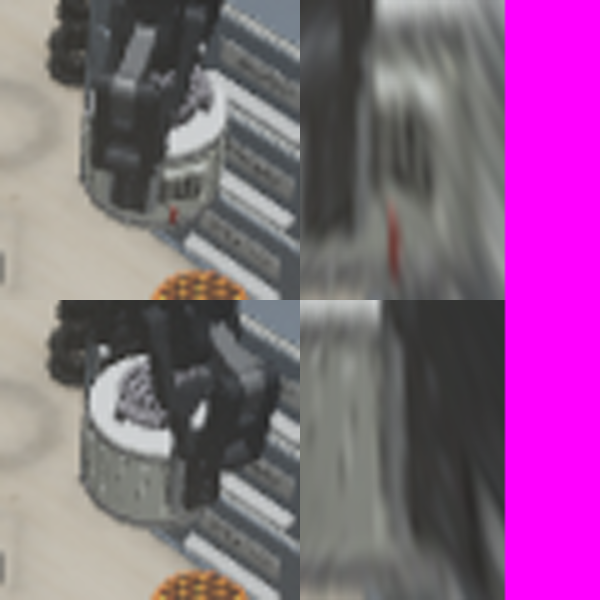

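The coarse label is at about -122° with the hand at 23°, so it must be inserted at hand yaw about 112° and ends at about 37°. I'll insert it now.

```bash
python3 - <<'E'
from h import *
x,y=FAN
go(x,y,.30,112); d=insert(2,112,.013)
if abs(d)<.003:
    f=turn(x,y,.158,112,37.6,last=24,tq=.4); st("turned")
    env.command_gripper(.085); ln(x,y,.27); st()
    go(.42,-.25,.32,0); im=env.camera("scene"); tp=env.camera("top")
    cv2.imwrite("pics/s_c.png",im[...,::-1]);cv2.imwrite("pics/t_c.png",tp[...,::-1])
    for n in range(3):
        o=unwrap(im,"scene",*FAN,.045+.05*n)[:,:90].astype(int); r=(o[...,0]-o[...,1]-3>40)&(o[...,0]-o[...,2]>40)
        rows,cols=np.nonzero(r); ok=(rows>35); 
        print(n,"red az",-180+1.5*np.median(cols[ok]) if ok.any() else None,ok.sum())
E
```

```text
lowered hit=True dz=0.0000 t64.2 [0.475  0.0291 0.1578] F [-0.7 -1.3  4.6] Tz0.15 op0.0602 g44.2
above seat -0.0002
no stop 25.6 dTz -0.02
turned t67.6 [0.475  0.0301 0.1581] F [-1.1  2.2 -0.4] Tz-0.04 op0.0600 g43.6
 t68.9 [0.4746 0.0294 0.2691] F [ 0.4 -0.1 -0.1] Tz-0.03 op0.0850 g0.0
0 red az -109.5 9
1 red az None 0
2 red az -121.5 3
```

```bash
cat >> h.py <<'E'
def labels(im,ns=(0,1,2)):
    for n in ns:
        o=unwrap(im,"scene",*FAN,.045+.05*n)[:,:90]; h=cv2.cvtColor(o,cv2.COLOR_RGB2HSV).astype(int)
        band=o[14:38].astype(int) # z 38..18 mm
        b=band.mean(2) if n!=1 else 255-h[14:38,:,1]
        s=(band[...,0]-band[...,1:].max(2)); lo=o[36:48].astype(int); red=(lo[...,0]-lo[...,1:].max(2)).max(0)
        v=np.abs(np.diff(b,axis=1)).mean(0); 
        print(n,"redpk",-180+1.5*np.argmax(red),red.max(),"b:",b.mean(0)[10:86:3].round().astype(int).tolist())
E
python3 - <<'E'
from h import *
labels(cv2.imread("pics/s_c.png")[...,::-1].copy())
x,y=FAN
go(x,y,.27,26); ln(x,y,.158,mf=8); env.command_gripper(.05,40); go(x,y,.158,36.5); st("back"); env.command_gripper(.085); ln(x,y,.27)
go(.42,-.25,.32,0); im=env.camera("scene"); cv2.imwrite("pics/s_d.png",im[...,::-1]); labels(im); st()
print(proj("scene",(*FAN,.12)))
E
```

```text
0 redpk -111.0 41 b: [51, 51, 50, 51, 52, 51, 50, 126, 138, 115, 104, 94, 88, 103, 109, 100, 104, 113, 124, 114, 87, 68, 57, 53, 53, 55]
1 redpk -115.5 14 b: [153, 155, 155, 151, 144, 195, 236, 244, 242, 238, 237, 232, 234, 240, 239, 238, 236, 227, 204, 174, 155, 153, 162, 177, 189, 194]
2 redpk -121.5 45 b: [126, 135, 134, 124, 125, 138, 110, 98, 112, 105, 98, 107, 102, 115, 118, 117, 119, 120, 124, 119, 112, 108, 106, 110, 120, 129]
back t72.8 [0.4755 0.0296 0.1585] F [0.  0.  5.9] Tz0.02 op0.0601 g45.4
0 redpk -111.0 39 b: [51, 51, 52, 52, 52, 52, 53, 127, 141, 118, 106, 100, 95, 107, 109, 99, 105, 114, 125, 115, 88, 69, 57, 54, 54, 55]
1 redpk -105.0 12 b: [159, 159, 156, 156, 159, 156, 147, 173, 229, 240, 239, 234, 234, 236, 237, 239, 241, 238, 237, 237, 225, 202, 182, 175, 182, 188]
2 redpk -111.0 39 b: [126, 129, 128, 132, 141, 130, 123, 149, 129, 100, 108, 116, 96, 107, 100, 96, 114, 129, 136, 129, 120, 119, 120, 126, 136, 146]
 t75.2 [ 0.4208 -0.248   0.3197] F [ 0.8 -1.   0.1] Tz-0.00 op0.0853 g0.0
[234.83963392 192.07021445]
```

All three stages are aligned now; the stop has some play and medium followed coarse. For the cap I'll drag it clear of the cabinet with a tilted hand, regrip it, and re-measure its bar angle.

```bash
cat >> h.py <<'E'
def bars(im,c,z):
    r=rect(im,"top",*c,z,half=.022,n=132); g=cv2.GaussianBlur(cv2.cvtColor(r,cv2.COLOR_RGB2GRAY).astype(np.float32),(0,0),3)
    gx=cv2.Sobel(g,5,1,0);gy=cv2.Sobel(g,5,0,1); yy,xx=np.mgrid[-66:66,-66:66]; m=(np.hypot(xx,yy)<58)&(np.hypot(xx,yy)>16)
    a=np.angle((((-gy)+1j*(-gx))[m]**2).sum())/2; return (np.degrees(a)+90)%180
def capfind(tp):
    ht=cv2.cvtColor(tp,cv2.COLOR_RGB2HSV); m=cv2.inRange(ht,(8,120,80),(20,255,255)); n,lab,s,c=cv2.connectedComponentsWithStats(cv2.morphologyEx(m,3,np.ones((3,3))))
    i=1+np.argmax(s[1:,4]); C=ray("top",*c[i],.037)[:2]; b=bars(tp,C,.037); print("cap",C,s[i][4],"bars",b,"x az",b-13.4); return C,b-13.4
def rott(t): # closing axis +y, tool tilted: leans towards robot by t deg
    t=np.radians(t); y=np.array([0,1.,0]); z=np.array([np.sin(t),0,-np.cos(t)]); return R.from_matrix(np.column_stack([np.cross(y,z),y,z])).as_rotvec()
E
python3 - <<'E'
from h import *
go(.42,.0,.32,0)
C,a=capfind(env.camera("top"))
r=rott(18); go(.45,C[1],.2,90)
env.goto(np.array([C[0]-.03,C[1],.11]),r)
print(env.move_straight(np.array([C[0],C[1],.010]),rate=.1,max_force=8)); st("tilt down")
env.command_gripper(.05,20); st("g")
env.move_straight(np.array([.505,C[1],.010]),rate=.08); st("dragged")
env.command_gripper(.085); env.move_straight(np.array([.47,C[1],.12]))
go(.42,.03,.32,0); capfind(env.camera("top")); st()
E
```

```text
cap [ 0.55036646 -0.15069365] 352 bars 152.73615 x az 139.33615
False
tilt down t80.5 [ 0.5505 -0.1506  0.0102] F [-0.5 -0.3 -0.1] Tz0.06 op0.0849 g0.0
g t80.9 [ 0.5505 -0.1507  0.0103] F [-3.5  0.4  5.5] Tz0.02 op0.0604 g20.1
dragged t81.6 [ 0.5041 -0.1509  0.0102] F [-15.2   0.9  25.6] Tz0.10 op0.0601 g24.2
cap [ 0.50471395 -0.14889971] 358 bars 152.84738 x az 139.44739
 t85.7 [0.4199 0.0296 0.3196] F [-0.1  0.6 -0.6] Tz0.01 op0.0846 g0.0
```

```bash
python3 - <<'E'
from h import *
x,y=FAN
pick(.505,-.1497,90,z=.006,pre=0); zg=env.observe()["tcp_pos"][2]
ln(.505,-.1497,.15); go(.44,-.1,.32,95); go(x,y,.32,98); d=insert(3,98,zg)
if abs(d)<.003:
    z=.195+zg
    for f in(75,50,30,23): go(x,y,z,f); st(f)
    env.command_gripper(.085); ln(x,y,.32); st()
    go(.42,-.25,.32,0); im=env.camera("scene"); cv2.imwrite("pics/s_e.png",im[...,::-1]); labels(im,(0,1,2,3)); tp=env.camera("top"); print("cap bars x az",bars(tp,FAN,.232)-13.4)
    cv2.imwrite("pics/final.png",cv2.resize(im[120:250,170:330,::-1],(800,600)[:1]+(650,),interpolation=cv2.INTER_CUBIC)[:600])
E
```

```text
pre t88.0 [ 0.5058 -0.1498  0.0071] F [-1.2  0.1  5.3] Tz-0.04 op0.0605 g20.6
False
grip t90.7 [ 0.5057 -0.1498  0.0071] F [-1.5 -0.   5. ] Tz-0.04 op0.0602 g42.6
lowered hit=True dz=0.0000 t94.5 [0.4747 0.0295 0.2021] F [-0.8 -0.7  5.3] Tz-0.08 op0.0599 g43.8
above seat -0.0000
75 t95.0 [0.4751 0.0295 0.2021] F [ 0.5 -0.3  0.5] Tz-0.02 op0.0599 g43.3
50 t95.5 [0.4751 0.0295 0.2021] F [ 0.4 -0.6  0.4] Tz0.00 op0.0599 g43.4
30 t95.9 [0.475  0.0295 0.2021] F [0.2 0.  0.2] Tz0.01 op0.0600 g43.4
23 t96.1 [0.475  0.0295 0.2021] F [-0.3 -0.7  1.4] Tz-0.03 op0.0597 g43.4
 t97.5 [0.4746 0.0295 0.319 ] F [-0.6  0.1  0.5] Tz-0.03 op0.0853 g0.0
0 redpk -111.0 40 b: [49, 48, 49, 50, 50, 49, 49, 123, 138, 114, 103, 97, 92, 104, 105, 97, 101, 110, 121, 111, 85, 66, 55, 52, 51, 53]
1 redpk -105.0 13 b: [158, 158, 157, 155, 159, 155, 146, 172, 229, 240, 237, 233, 232, 234, 236, 237, 239, 238, 237, 236, 224, 201, 181, 175, 181, 187]
2 redpk -111.0 39 b: [122, 125, 124, 128, 137, 126, 119, 145, 126, 97, 105, 113, 92, 104, 97, 93, 111, 125, 132, 125, 116, 115, 116, 122, 132, 142]
3 redpk -172.5 50 b: [88, 89, 90, 91, 93, 92, 90, 92, 94, 91, 90, 90, 88, 86, 88, 87, 85, 84, 87, 89, 85, 87, 94, 102, 111, 119]
cap bars x az 74.84174
```

View pics/final.png

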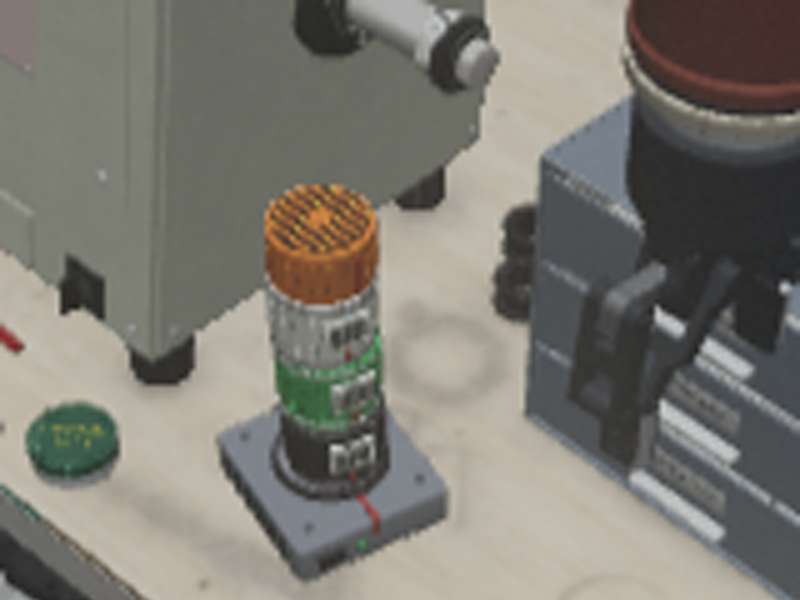

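The whole stack is aligned: labels at (350,455), (350,393) and (350,333) stand above the red mark. I'll check the cap's mark numerically, then fetch the reader.

```bash
python3 - <<'E'
from h import *
a=cv2.imread("pics/s_e.png")[...,::-1].copy(); b=cv2.resize(cv2.imread("pics/scene0.png")[...,::-1].copy(),(512,384),interpolation=cv2.INTER_AREA)
for im,z in((b,.045),(a,.195)):
    o=unwrap(im,"scene",*FAN,z,h=.036)[20:40,:86].astype(float); q=(o[...,1]/o[...,0]).mean(0); print((q[4::2]*100).round().astype(int).tolist())
im=env.camera("top"); ref=cv2.imread("pics/ref_top.png")[...,::-1]
u,v=proj("top",(.532,-.37,.05)).astype(int); s=np.s_[v-28:v+28,u-20:u+20]; print("reader diff",np.abs(im[s].astype(int)-ref[s]).mean())
# black handle/yellow head in top
h=cv2.cvtColor(im,cv2.COLOR_RGB2HSV); m=cv2.inRange(h,(24,150,110),(33,255,255)); n,l,s,c=cv2.connectedComponentsWithStats(m)
for i in np.argsort(-s[1:,4])[:3]+1: print(s[i],c[i],ray("top",*c[i],.06))
E
```

```text
[63, 63, 63, 63, 63, 62, 62, 61, 61, 61, 61, 62, 62, 61, 61, 62, 62, 63, 64, 64, 63, 62, 60, 56, 56, 59, 62, 63, 63, 64, 65, 66, 69, 70, 72, 75, 79, 82, 82, 82, 82]
[61, 61, 62, 63, 64, 63, 62, 62, 62, 63, 63, 62, 61, 62, 63, 63, 62, 62, 62, 62, 63, 63, 63, 64, 62, 57, 54, 57, 61, 63, 63, 62, 61, 61, 63, 65, 65, 67, 70, 74, 78]
reader diff 28.404166666666665
[372 158  15  19 204] [378.65196078 165.84313725] [ 0.58795007 -0.37768846  0.06      ]
[114 221   4   2   8] [115.5 221.5] [0.44704009 0.37389226 0.06      ]
[187 237   4   4   5] [188.2 238.6] [0.39399281 0.1689886  0.06      ]
```

The cap's mark is at the front, within about 7°. I'll pick the reader.

```bash
python3 - <<'E'
from h import *
x,y=.532,-.3705; p=-96.8
go(x,y,.2,p); print(ln(x,y,.020,rate=.12,mf=6)); st("down")
env.command_gripper(.02,35); o=st("grip"); np.save("grip.npy",o["tcp_pos"])
ln(x,y,.10,rate=.08); st("up"); env.sleep(.3); crop("top","pics/r.png",300,420,120,260,5)
im=env.camera("top"); h=cv2.cvtColor(im,cv2.COLOR_RGB2HSV); m=cv2.inRange(h,(22,150,110),(33,255,255)); m=cv2.dilate(m,np.ones((3,3)))
n,l,s,c=cv2.connectedComponentsWithStats(m)
for i in np.argsort(-s[1:,4])[:3]+1: print(s[i],c[i],ray("top",*c[i],.135))
E
```

```text
False
down t101.6 [ 0.5324 -0.3708  0.0208] F [0.4 0.  0.3] Tz0.04 op0.0848 g0.0
grip t102.2 [ 0.5322 -0.3708  0.0204] F [0.1 0.  2.8] Tz-0.05 op0.0333 g36.1
up t103.3 [ 0.5317 -0.3702  0.0993] F [-0.7  0.7 -1.4] Tz0.06 op0.0337 g35.5
[377 151  19  22 264] [383.93560606 159.42045455] [ 0.59176475 -0.37161892  0.135     ]
[182 234  13  11  54] [187.7037037  238.87037037] [0.39144735 0.15912805 0.135     ]
[113 220   6   4  24] [115.5 221.5] [0.44201573 0.35052209 0.135     ]
```

```bash
python3 - <<'E'
from h import *
x,y=.4086,-.1823
ln(.532,-.3705,.2); go(.44,-.28,.2,-60); go(x,y,.16,-17.4); ln(x,y,.0514,rate=.12)
im=[]
for z in(.0514,.1014,.1514):
    ln(x,y,z,rate=.08); env.sleep(.3); o=st(z); env.sleep(2.2); im.append(env.camera("top"))
    print(R.from_rotvec(o["orientation"]).as_matrix()[:,1:].round(3).T.tolist())
# head yellow centroid check vs expected (head mid top: hand +.060 along u)
u=np.array([.299,.954])
h=cv2.cvtColor(im[0],cv2.COLOR_RGB2HSV); m=cv2.dilate(cv2.inRange(h,(22,150,110),(33,255,255)),np.ones((3,3))); n,l,s,c=cv2.connectedComponentsWithStats(m)
for i in np.argsort(-s[1:,4])[:3]+1: print(s[i],ray("top",*c[i],.091)[:2],"exp",np.array([x,y])+.06*u)
cv2.imwrite("pics/rd.png",im[0][...,::-1])
E
```

```text
0.0514 t107.3 [ 0.4086 -0.1823  0.0515] F [ 0.1 -0.5 -2.5] Tz-0.05 op0.0337 g35.5
[[0.954, -0.299, 0.0], [0.0, -0.0, -1.0]]
0.1014 t110.6 [ 0.4084 -0.1822  0.101 ] F [ 0.5  0.1 -1.8] Tz-0.00 op0.0336 g35.5
[[0.954, -0.299, -0.001], [-0.001, 0.0, -1.0]]
0.1514 t114.0 [ 0.4084 -0.1822  0.1511] F [-0.5 -0.4 -2.1] Tz0.03 op0.0337 g35.5
[[0.954, -0.299, -0.001], [-0.001, 0.0, -1.0]]
[283 215  24  21 360] [ 0.42365055 -0.12768954] exp [ 0.42654 -0.12506]
[182 234  13  11  54] [0.39251761 0.16573301] exp [ 0.42654 -0.12506]
[113 220   6   4  24] [0.44496335 0.36423259] exp [ 0.42654 -0.12506]
```

```bash
python3 - <<'E'
from h import *
im=env.camera("scene"); h=cv2.cvtColor(im,cv2.COLOR_RGB2HSV); m=cv2.inRange(h,(20,130,60),(35,255,255)); n,l,s,c=cv2.connectedComponentsWithStats(cv2.dilate(m,np.ones((3,3))))
for i in np.argsort(-s[1:,4])[:3]+1: print(s[i])
o=env.observe(); t=o["tcp_pos"]; u=np.array([.299,.954,0]);w=np.array([-.954,.299,0])
for pitch in(-4,0,4):
    k=np.radians(pitch); ux=u*np.cos(k)+np.array([0,0,np.sin(k)]); uz=-u*np.sin(k)+np.array([0,0,np.cos(k)])
    P=np.array([proj("scene",t+[0,0,.0036]+ux*(a+.004)+w*b+uz*cc) for a in(.028,.084) for b in(-.022,.022) for cc in(0,.036)])
    print(pitch,P.min(0).round(1),P.max(0).round(1))
E
```

```text
[123 168   9  20 154]
[253 206  12  14 117]
[405 202  12   8  85]
-4 [251.1 203. ] [277.5 232.8]
0 [251.6 201.9] [278.1 232.2]
4 [251.6 201. ] [278.7 231.6]
```

```bash
python3 - <<'E'
from h import *
x,y,p=.532,-.3705,-96.8
ln(.4086,-.1823,.2); go(.44,-.28,.2,-60); go(x,y,.14,p); st("above")
print(ln(x,y,.045,rate=.08,mf=6)); st()
print(ln(x,y,.0195,rate=.04,mf=5)); st("down")
env.command_gripper(.085); ln(x,y,.2,rate=.12); go(.44,-.2,.32,-60); st()
a=env.camera("top"); ref=cv2.imread("pics/ref_top.png")[...,::-1].copy()
for im in(ref,a):
    h=cv2.cvtColor(im,cv2.COLOR_RGB2HSV); m=cv2.inRange(h,(22,150,110),(33,255,255)); n,l,s,c=cv2.connectedComponentsWithStats(cv2.dilate(m,np.ones((3,3)))); i=1+np.argmax(s[1:,4]); print(s[i],c[i])
print("diff",np.abs(a[150:225,355:400].astype(int)-ref[150:225,355:400]).mean())
labels(env.camera("scene")); print("cap",bars(a,FAN,.232)-13.4)
E
```

```text
above t117.9 [ 0.5318 -0.3693  0.1391] F [-1.   1.2 -0.4] Tz-0.05 op0.0333 g35.5
False
 t119.3 [ 0.5324 -0.3708  0.0456] F [ 0.5  0.5 -1.9] Tz0.05 op0.0339 g35.5
True
down t119.8 [ 0.5316 -0.3701  0.0203] F [-0.8  0.2  4.7] Tz-0.11 op0.0334 g36.5
 t123.0 [ 0.4401 -0.2006  0.3194] F [ 0.4  0.1 -0. ] Tz0.01 op0.0850 g0.0
[371 157  17  22 313] [379.15015974 166.68370607]
[182 234  13  11  54] [187.7037037  238.87037037]
diff 46.48711111111111
0 redpk -111.0 39 b: [48, 47, 48, 48, 48, 48, 47, 120, 135, 112, 100, 95, 90, 101, 103, 94, 99, 108, 119, 109, 83, 64, 53, 49, 49, 51]
1 redpk -105.0 14 b: [157, 158, 155, 154, 158, 154, 145, 172, 227, 240, 237, 232, 232, 234, 235, 237, 240, 237, 236, 236, 222, 200, 181, 175, 180, 185]
2 redpk -111.0 38 b: [120, 122, 121, 126, 135, 124, 117, 142, 123, 95, 102, 110, 90, 101, 94, 91, 108, 123, 129, 122, 114, 112, 113, 119, 129, 139]
cap 74.74998
```

```bash
python3 - <<'E'
from h import *
go(.43,-.03,.32,0)
a=env.camera("top"); ref=cv2.imread("pics/ref_top.png")[...,::-1].copy()
for im in(ref,a):
    h=cv2.cvtColor(im,cv2.COLOR_RGB2HSV); m=cv2.inRange(h,(22,150,110),(33,255,255)); n,l,s,c=cv2.connectedComponentsWithStats(cv2.dilate(m,np.ones((3,3)))); i=1+np.argmax(s[1:,4]); print(s[i],c[i])
print("diff",np.abs(a[150:212,355:400].astype(int)-ref[150:212,355:400]).mean()); st()
E
```

```text
[371 157  17  22 313] [379.15015974 166.68370607]
[369 157  18  22 321] [377.57943925 166.86292835]
diff 9.396176821983273
 t123.8 [ 0.4303 -0.0313  0.3196] F [ 0.4 -0.4  0.2] Tz-0.01 op0.0852 g0.0
```

```bash
python3 - <<'E'
from h import *
print(env.finish_job())
E
```

```text
the job is handed in; nothing more can be done
None
```

I handed the job in at about 124 s, but no verdict came back. Carbon, medium and coarse (no fine stage was there) and the cap are locked on the fan unit with labels in line at the front, though only carbon gave a clear stop; medium and coarse ran about 10° past the mark and I turned them back. I held the reader on each label lowest to highest, without confirming a read, and it is back in its dock with its head about 4 mm sideways of where it first lay.

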